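# Set the bottle capper's ratchet head to the fourth notch and lock it

## Task

Set the bench capper for tall bottles: lift its head by the red grip until the hidden ratchet has clicked exactly four times (not five, it cannot go back), then let it down gently, without dropping it or pressing hard, until the pawl carries it, and let go. Only then swing the yellow lock lever fully over to the back, let go of that too, and leave the bottles and other things around where they are.

Things in the scene. Friction and masses are not known exactly. Their poses are not given: they have to be found in the camera images.
- capper: Bench bottle capper, fixed: brown base board 18 mm thick (x -150 to +90, y -160 to +140 mm), green ratchet housing 66 x 60 mm, top 152 mm above the table, and a steel column rising out of it with the green capping head. Origin: table surface, on the column's axis; z up; -x is its front, where the head overhangs by 104 mm (19 mm at the back).
- handle (a point): Centre of the red grip on top of the capping head, on the column's axis: a block 18 mm thick (capper's y), 46 mm long (its x), 49 mm tall. 208 mm above the table with the column fully down; its top is 23 mm higher, the head's flat top (40 mm wide along y) 26 mm lower. Pinch it from above across the 18 mm, firmly (about 40 N).
- column (a joint): Height of the column with the head, m: 0 fully down, as it starts; larger is higher; end stop 0.12. Mass 0.5 to 0.8 kg, slide friction about 1.5 N. Its rack has 7 notches 10 mm apart. There is no way back down past a notch that has clicked: let down after a click, the column is stopped by the pawl 0 to 10 mm lower and its weight leaves the hand.
- ratchet (a point): Centre of the housing's top. The spring pawl inside is unseen, its height unknown: the first click comes 11 to 59 mm above fully down, each further one 10 mm later. Felt when lifting slowly: after a click 1 to 2 mm at the free pull (weight + friction), then over about 6 mm the upward pull grows by 4 to 8 N as the tooth pushes the pawl back, stays up, and drops all at once to the free pull at the click.
- lock (a joint): Angle of the lock lever, rad: 0 = leaning to the capper's front (-x) by 0.5 rad from upright, 1.0 = leaning fully to the back (+x) by 0.5 rad, locked. It starts at 0 to 0.2, stays where it is left, and needs about 1 N at its ball.
- lock_tip (a point): Centre of the yellow ball (26 mm wide) on the end of the lock lever, 80 mm from its hinge on a thin steel stem (10 mm). The hinge, along the capper's y axis, is at x 0, y -115, z 40 mm in the capper's frame, in a dark block 70 x 50 mm, 25 mm tall, on the base board. The lever swings in the capper's x-z plane.
- bottle_a_mid (a point): Bystander, to be left alone: amber glass beer bottle, 60 mm wide, 200 mm tall, standing left of the capper; the point is its middle, 100 mm above the table.
- bottle_b_mid (a point): Bystander, to be left alone: green glass beer bottle, 60 mm wide, 200 mm tall, standing left of the capper; the point is its middle, 100 mm above the table.
- tumbler_mid (a point): Bystander, to be left alone: steel travel tumbler, 86 mm wide, 172 mm tall; the point is its middle, 85 mm above the table.
- pint_mid (a point): Bystander, to be left alone: empty pint glass, 84 mm wide, 150 mm tall; the point is its middle, 75 mm above the table.
- jar_mid (a point): Bystander, to be left alone: clear jar with black lid, 84 mm wide, 110 mm tall; the point is its middle, 55 mm above the table.
- spanner_mid (a point): Bystander, to be left alone: steel spanner lying flat, 180 mm long; the point is its middle, 5 mm above the table.
- carton_mid (a point): Bystander, to be left alone: small cardboard box, 90 x 120 x 70 mm; the point is its middle, 35 mm above the table.

How it is judged:
By the outcome, as a careful person would: the job done as asked, in the order asked, and still so for the second after the job is handed in, with the robot touching nothing.
It also fails if it takes over 72 s, if anything falls off the work surface, if the arm or the gripper's body presses on something with over 40 N, if the wrist force passes 120 N, or if a joint passes its speed limit or range.

## Robot

A 6-joint arm with a two-finger parallel gripper is mounted at the origin on the work surface. World frame = base frame: x ahead of the robot, y to its left, z up, the work surface at z = 0. Lengths are in m, angles in rad, forces in N, time in s.
With the tool pointing down it reaches from about 0.35 to 0.975 m from the base axis. Payload 4.9 kg.
Tool frame: the origin (TCP) lies at the very end of the fingers, on their centre line; the grasp point (between the pads) lies 19 mm behind it (arm.grip_point_offset is the distance from the TCP to the grasp point, in m); z points along the fingers, y is the line along which they close (so a half turn about z gives the same grasp; the last joint's range is limited). The gripper opens to 85 mm and grips with 20 to 120 N. Pads are 22 mm wide; open, the fingers measure 114 mm over their backs; the gripper's body (76 mm by 85 mm) begins 54 mm behind the grasp point. The pads swing forward as they close: fully open they stand 13 mm farther back than shut.
Start: joints at [1.002, 0.053, 1.613, -0, 1.476, -0.119], TCP at [0.272, 0.563, 0.231] pointing down, gripper open.
Joint ranges: [-3.01, 3.01], [-1.01, 2.22], [0.06, 2.58], [-1.02, 4.17], [0.09, 2.62], [-3.14, 3.14]. Speed limits (rad/s): [2.57, 2.57, 3.14, 3.14, 3.14, 3.14].

## Interface

Orientations are given as a unit quaternion [w, x, y, z].
In Python, from workcell import arm gives the robot as it stands.
- The arm moves only by the shell command python3 -m pendant 'ROWS' [FORCE]. ROWS is JSON, a list that holds one entry, the list of rows, each a list of 5 numbers: the opening, from 0 (shut) to 1 (fully open), then the shift along the tool's x, y, z scaled (see below), then the turn about the tool's z scaled (see below). In form: [[[gripper, tx, ty, tz, yaw], ...]]. A call has 1 to 12 rows; each row shifts and turns the commanded pose from where the row before left it, along the tool's axes as they then stand; what a row does not reach is not made up. The controller multiplies each number of a shift by 1000 mm and each number of a turn by 360 degrees. A row lasts 1/8 s, in which the tool goes at most 62.5 mm and 10.7 degrees, less where a joint would pass 70% of its speed; a pose out of reach is approached as far as the arm can. A call with a number of a shift or a turn outside -1 to 1 is refused whole. A call with a gripper value outside its range is refused whole. The fingers move at their own pace and stop on an object; FORCE is the grip in N (left out, the last holds). Time passes only in rows, so rows that do not move let the fingers close. It gives the time, the measured TCP pose, the force, the opening and the grip force at its end, in the units of the state.
- arm.read_state(): the state, without advancing time (a new reading comes with each control period).
- arm.snapshot(name): name is "scene" or "top" or "wrist"; returns a dict with "pixels" (480x640x3 uint8, red, green, blue), "K" (3x3 intrinsics, pixels), "k1" (the pictures are not rectified: a ray, as slopes to the right and down, at radius r is drawn at 1 + k1 r^2 times it, then the intrinsics apply), "R" (3x3) and "t" (3): a world point X has camera coordinates R X + t. Camera axes: x right, y down, z forward; pixel columns grow to the right and rows downward; lengths in m; the calibration is good to about 2 mm. A picture is of the moment at which its call begins. There is no depth.
- arm.sign_off(): hands the job in; it is judged then, once.
The state is a dict: "t": time; "joint_positions": joint angles; "joint_velocities": joint speeds; "tau": joint torques, N m; "eef_pos": TCP position; "orientation": TCP orientation; "contact_force": force on the tool from outside, world axes, zero at the start; "moment": the same for the moment, N m; "width": finger opening in m; "grip_force": force on a finger pad.
Only numpy, scipy, OpenCV 4.12 (cv2) and the standard library are available. Lean on these libraries where they do the work, as an engineer would, in place of code of your own. Each camera call takes 0.05 s, during which the arm holds its last target. There are 200 camera calls.

## Working session

There is one attempt and no reset: what is moved stays moved. The work goes in short steps, Python scripts to look and compute and a shell command to move; the robot and the scene stay as the last step left them, time stands still between calls to the robot, and variables do not carry over. Pictures are saved under pics/ and viewed, at most 10 in all, crops included, and the job is handed in when it is done.

```bash
mkdir -p pics
cat > h.py <<'E'
import numpy as np,cv2
from workcell import arm
def snap(n,f=None):
    s=arm.snapshot(n)
    if f: cv2.imwrite('pics/'+f,cv2.cvtColor(np.asarray(s['pixels']),cv2.COLOR_RGB2BGR))
    return s
def ray(s,u,v):
    K=np.array(s['K']);R=np.array(s['R']);t=np.array(s['t'])
    p=cv2.undistortPoints(np.array([[[u,v]]],float),K,np.array([s['k1'],0,0,0,0.]))[0,0]
    d=R.T@np.array([p[0],p[1],1]);return -R.T@t,d/np.linalg.norm(d)
def plane(s,u,v,z):
    c,d=ray(s,u,v);return c+d*(z-c[2])/d[2]
def tri(rs):
    A=np.zeros((3,3));b=np.zeros(3)
    for c,d in rs:
        P=np.eye(3)-np.outer(d,d);A+=P;b+=P@c
    x=np.linalg.solve(A,b);return x,[np.linalg.norm((np.eye(3)-np.outer(d,d))@(x-c)) for c,d in rs]
def blobs(s,lo,hi,mn=30):
    h=cv2.cvtColor(np.asarray(s['pixels']),cv2.COLOR_RGB2HSV)
    m=cv2.inRange(h,np.array(lo),np.array(hi))
    n,l,st,c=cv2.connectedComponentsWithStats(m)
    return [(st[i].tolist(),c[i].round(1).tolist()) for i in range(1,n) if st[i][4]>=mn]
E
python3 - <<'E'
from h import *
for n in('scene','top'):
    s=snap(n,n+'0.png')
    print(n,np.array(s['K']).round(0).tolist(),'cam',(-np.array(s['R']).T@s['t']).round(3),s['k1'])
    print('red',blobs(s,(0,150,70),(8,255,255)),blobs(s,(172,150,70),(180,255,255)));print('yel',blobs(s,(22,150,100),(34,255,255)));print('green',blobs(s,(40,80,30),(90,255,255),150))
E
```

```text
scene [[572.0, 0.0, 319.0], [0.0, 572.0, 239.0], [0.0, 0.0, 1.0]] cam [1.139 0.569 1.514] -0.03972997478112122
red [([516, 0, 41, 48, 1047], [534.3, 20.2]), ([526, 37, 114, 212, 6155], [573.1, 132.7]), ([482, 93, 21, 18, 238], [492.4, 101.3]), ([412, 145, 42, 46, 565], [425.6, 170.6]), ([610, 173, 30, 51, 289], [627.3, 195.3]), ([294, 214, 17, 19, 220], [302.0, 222.5]), ([463, 279, 152, 151, 7754], [534.8, 361.0]), ([220, 318, 7, 7, 31], [222.8, 320.7])] []
yel [([294, 203, 7, 8, 43], [297.0, 206.6]), ([311, 298, 10, 11, 87], [315.8, 303.2]), ([290, 331, 8, 7, 43], [293.4, 333.8]), ([288, 345, 8, 8, 50], [291.5, 348.1]), ([266, 352, 8, 7, 40], [269.8, 354.6]), ([288, 359, 8, 8, 48], [291.6, 362.0])]
green [([247, 28, 94, 61, 633], [292.8, 58.7]), ([77, 163, 276, 317, 4519], [210.0, 331.2]), ([298, 211, 40, 28, 444], [319.8, 224.0]), ([287, 240, 28, 29, 496], [301.5, 254.9]), ([336, 290, 21, 22, 357], [345.8, 301.0]), ([506, 300, 134, 180, 2146], [572.0, 393.5])]
top [[479.0, 0.0, 333.0], [0.0, 479.0, 242.0], [0.0, 0.0, 1.0]] cam [0.298 0.003 1.432] 0.02525674979819755
red [([344, 217, 10, 17, 117], [348.5, 224.9]), ([50, 260, 111, 118, 5047], [116.2, 312.7]), ([11, 346, 16, 22, 64], [18.7, 354.1]), ([74, 369, 15, 10, 64], [79.1, 373.6]), ([45, 374, 29, 13, 138], [62.4, 378.7])] []
yel [([272, 162, 7, 7, 38], [274.8, 165.0]), ([281, 169, 7, 7, 39], [284.0, 172.4]), ([270, 175, 10, 10, 72], [274.8, 179.7]), ([381, 254, 7, 8, 41], [383.6, 257.5])]
green [([82, 125, 480, 51, 3948], [325.1, 134.2]), ([265, 211, 16, 19, 156], [273.8, 221.1]), ([72, 213, 14, 48, 476], [78.8, 237.5]), ([331, 225, 25, 42, 462], [342.4, 248.9]), ([571, 333, 29, 147, 1545], [585.0, 407.2]), ([52, 433, 16, 47, 526], [59.2, 456.6])]
```

View pics/scene0.png

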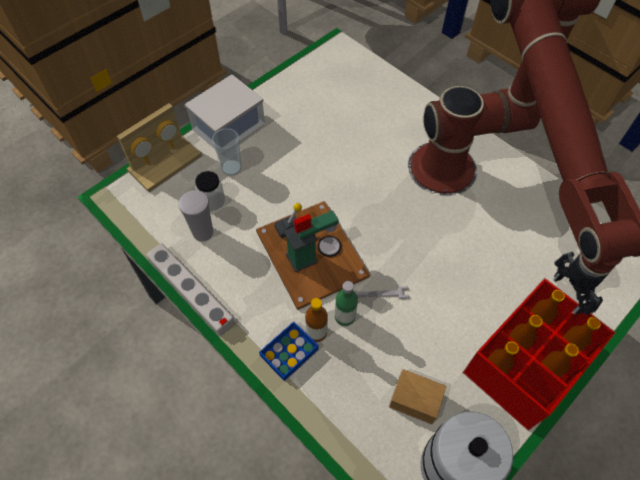

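View pics/top0.png

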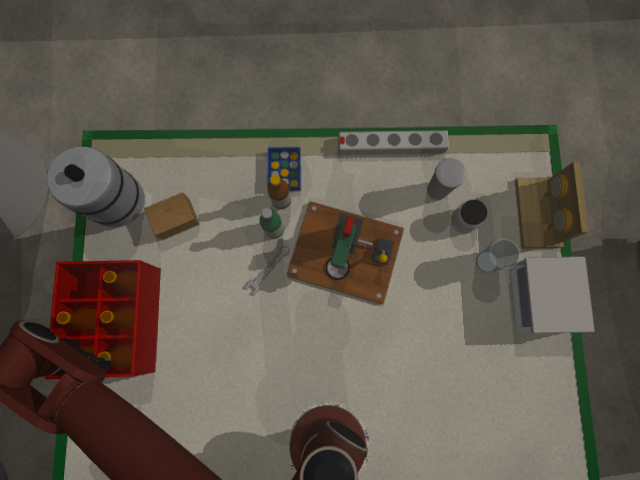

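The scene view shows the red grip at (302,222) and the yellow ball at (297,207). In the top view they are at (348,225) and (384,258). The board's corners in the top view are about (312,203), (403,232), (382,303) and (289,274), and the bottles are at (279,190) and (271,222).

Run:
```python
from h import *
s=snap('scene');t=snap('top')
g=tri([ray(s,302,222.5),ray(t,348.5,224.9)]);b=tri([ray(s,297,206.6),ray(t,383.6,257.5)])
print('grip',g,'ball',b)
h=cv2.cvtColor(t['pixels'],cv2.COLOR_RGB2HSV);m=cv2.inRange(h,np.array((3,80,40)),np.array((18,255,200)));m[:, :285]=0;m[:,410:]=0;m[:195]=0;m[310:]=0
c=max(cv2.findContours(m,0,2)[0],key=cv2.contourArea);r=cv2.minAreaRect(cv2.convexHull(c));bx=cv2.boxPoints(r);print(bx)
P=np.array([plane(t,*p,.018) for p in bx]);print(P.round(3),[np.linalg.norm(P[i]-P[i-1]).round(3) for i in range(4)],'cen',P.mean(0))
for i in range(4): 
  d=P[i]-P[i-1];print(np.degrees(np.arctan2(d[1],d[0])))
for n,u,v,z in[('amber',280,180,.2),('green',266,212,.2),('tumb',451,168,.17),('jar',473,212,.11)]: print(n,plane(t,u,v,z))
print(arm.read_state())
```

```text
grip (array([ 0.58271216, -0.06362631,  0.21121005]), [np.float64(0.0006458371047935803), np.float64(0.0006458371047935367)]) ball (array([ 0.51102857, -0.164897  ,  0.1085398 ]), [np.float64(0.0005809500762994594), np.float64(0.0005809500762995597)])
[[285.90305 275.77832]
 [307.86752 200.12283]
 [404.8243  228.27158]
 [382.85983 303.92706]]
[[ 0.476  0.116  0.018]
 [ 0.707  0.049  0.018]
 [ 0.614 -0.244  0.018]
 [ 0.387 -0.168  0.018]] [np.float64(0.298), np.float64(0.241), np.float64(0.307), np.float64(0.239)] cen [ 0.54611148 -0.06173214  0.018     ]
72.63898248391348
-16.336365107159324
-107.74650951286095
161.37264427243966
amber [0.7118871  0.11671197 0.2       ]
green [0.6239621  0.15378666 0.2       ]
tumb [ 0.74861093 -0.3543979   0.17      ]
jar [ 0.6370686  -0.42524986  0.11      ]
{'t': 0.2, 'joint_positions': array([ 1.00201724e+00,  5.31052762e-02,  1.61374821e+00,  2.34111971e-05,
        1.47601358e+00, -1.19003219e-01]), 'joint_velocities': array([-5.22351952e-05, -1.98275856e-03, -6.44072674e-03,  1.14397101e-03,
        8.57878389e-04,  8.68554140e-04]), 'tau': array([ 3.42497442e-04, -3.93671072e+01, -3.70205569e+01, -1.04747699e-04,
        4.84395990e-03, -2.17128267e-06]), 'eef_pos': array([0.27151173, 0.56251225, 0.23054507]), 'orientation': array([-2.25805618e-04,  2.22998162e-01,  9.74818657e-01, -5.95967844e-04]), 'contact_force': array([0.18062646, 0.16262965, 0.17472191]), 'moment': array([ 0.00235248, -0.03465753,  0.00581124]), 'grip_force': 0.0, 'width': 0.08533726938495674}
```

```bash
python3 -m pendant '[[[1,0,0,-0.05,0],[1,0,0,-0.04,-0.0236],[1,0,0,0,0]]]'; python3 -m pendant '[[[1,-0.04,-0.042,0,0],[1,-0.04,-0.042,0,0],[1,-0.04,-0.042,0,0],[1,-0.04,-0.042,0,0],[1,-0.04,-0.042,0,0],[1,-0.04,-0.042,0,0],[1,-0.04,-0.042,0,0],[1,-0.04,-0.042,0,0],[1,-0.04,-0.042,0,0],[1,-0.04,-0.042,0,0],[1,-0.03,-0.03,0,0],[1,0,0,0,0]]]'
python3 - <<'E'
from h import *
print(arm.read_state())
s=snap('wrist','w1.png')
print(blobs(s,(0,150,60),(8,255,255),100),blobs(s,(22,150,100),(34,255,255)))
E
```

```text
t: 0.57
eef_pos: [0.2726, 0.5643, 0.3265]
orientation: [0.002, 0.15, 0.989, 0.004]
contact_force: [0.4, -1.0, 0.4]
width: 0.0858
grip_force: 0.0
t: 2.08
eef_pos: [0.5488, 0.0031, 0.3191]
orientation: [-0.002, 0.153, 0.988, -0.0]
contact_force: [-0.3, 0.2, 0.3]
width: 0.0853
grip_force: 0.0
{'t': 2.075, 'joint_positions': array([-1.29780329e-01, -1.64226330e-01,  1.67675310e+00, -1.99897223e-04,
        1.63246668e+00, -1.39425056e+00]), 'joint_velocities': array([ 0.05130654, -0.0309933 ,  0.01601493,  0.02162686,  0.01524302,
        0.01315155]), 'tau': array([ -1.44502982, -30.47729731, -38.66754413,  -0.18899304,
        -0.11709681,  -0.11264093]), 'eef_pos': array([0.54879835, 0.00314724, 0.31914539]), 'orientation': array([-1.69759908e-03,  1.52570610e-01,  9.88291105e-01, -1.39497939e-04]), 'contact_force': array([-0.29584552,  0.21835412,  0.3311423 ]), 'moment': array([-0.00572615, -0.0361885 ,  0.01410433]), 'grip_force': 0.0, 'width': 0.08531305597428775}
[([221, 271, 39, 82, 2387], [240.0, 312.6])] [([126, 219, 27, 27, 563], [138.8, 232.2]), ([419, 337, 8, 8, 45], [423.2, 340.5]), ([513, 361, 27, 22, 95], [530.1, 372.2]), ([432, 384, 12, 14, 116], [437.2, 391.1])]
```

View pics/w1.png

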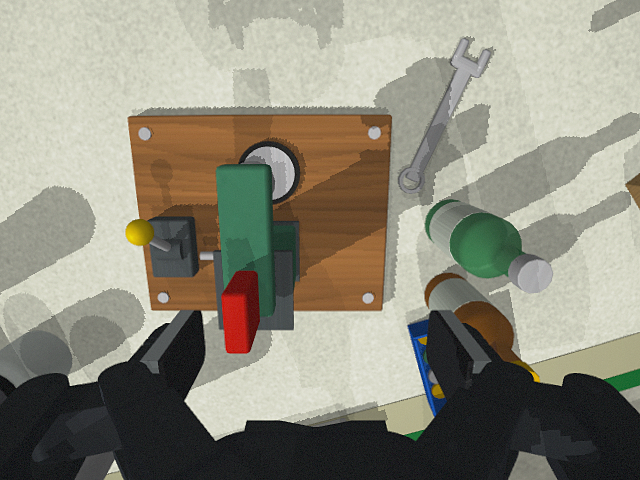

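The wrist view shows the red grip at (240,313), the ball at (139,232), and the board's edges parallel to the image axes, so the yaw is right.

Run:
```python
from h import *
s=snap('scene');t=snap('top');w=snap('wrist')
h=cv2.cvtColor(w['pixels'],cv2.COLOR_RGB2HSV);m=cv2.inRange(h,np.array((0,150,40)),np.array((8,255,255)))
# top face brighter?
V=h[:,:,2]; print(V[290,215:265].tolist()); print(V[335,215:265].tolist())
print(tri([ray(s,302,222.5),ray(w,240,312.6)]),tri([ray(t,348.5,224.9),ray(w,240,312.6)]))
for z in(.225,.231): print(z,plane(w,239,312,z), plane(w,230,290,z))
R=np.array(w['R']);print((-R.T@w['t']).round(3))
print('ball',tri([ray(s,297,206.6),ray(t,383.6,257.5),ray(w,138.8,232.2)]))
for p in[(145,133),(374,132),(163,297),(368,297)]: print(plane(w,*p,.02).round(4))
e=arm.read_state();print(e['eef_pos'],e['orientation'])
```

```text
[81, 85, 86, 82, 91, 85, 101, 101, 99, 101, 100, 100, 101, 97, 98, 96, 95, 95, 94, 99, 96, 95, 96, 98, 97, 95, 98, 93, 94, 89, 85, 84, 81, 81, 81, 81, 82, 83, 82, 87, 92, 88, 82, 80, 88, 84, 86, 82, 91, 92]
[159, 160, 160, 159, 163, 183, 199, 195, 194, 193, 191, 195, 192, 189, 191, 189, 190, 191, 190, 191, 190, 187, 188, 186, 185, 192, 182, 157, 135, 113, 94, 82, 83, 86, 83, 75, 92, 163, 159, 154, 152, 155, 157, 159, 155, 154, 155, 150, 157, 159]
(array([ 0.58153903, -0.0638879 ,  0.20772138]), [np.float64(0.0018414451218206668), np.float64(0.0018414451218206713)]) (array([ 0.58403288, -0.06390598,  0.20142333]), [np.float64(0.0006412608021547416), np.float64(0.0006412608021547466)])
0.225 [ 0.57365267 -0.05644061  0.225     ] [ 0.55658637 -0.05656187  0.225     ]
0.231 [ 0.57133982 -0.05433558  0.231     ] [ 0.55470346 -0.05445378  0.231     ]
[0.482 0.027 0.463]
ball (array([ 0.5108339 , -0.16455623,  0.10653732]), [np.float64(0.0017057396846170967), np.float64(0.00020927673960942592), np.float64(0.0018123944621099384)])
[ 0.4135 -0.154   0.02  ]
[0.4905 0.0936 0.02  ]
[ 0.6047 -0.2142  0.02  ]
[0.6816 0.0349 0.02  ]
[0.54813467 0.00645234 0.32068226] [-5.26416931e-04  1.49705980e-01  9.88730406e-01  1.63209566e-04]
```

Run:
```python
from h import *
w=snap('wrist');V=cv2.cvtColor(w['pixels'],cv2.COLOR_RGB2HSV)[:,:,2]
for r in(296,310,325,340,350): print(r,V[r,215:265].tolist())
x=np.array([.956,-.294]);y=np.array([.294,.956])
for u,v in[(220.5,340),(243,340),(224.5,352),(245,352)]:
  p=plane(w,u,v,.231);print(p,x@p[:2],y@p[:2])
for g in[(.5825,-.0638),(.5792,-.0593)]:print(x@g,y@g)
```

```text
296 [85, 92, 145, 178, 172, 166, 162, 164, 163, 161, 160, 162, 160, 166, 160, 159, 164, 158, 158, 155, 155, 159, 155, 155, 145, 134, 117, 102, 79, 81, 83, 81, 80, 80, 83, 80, 83, 82, 83, 88, 91, 83, 84, 83, 86, 83, 85, 81, 84, 81]
310 [77, 80, 82, 193, 204, 198, 198, 197, 197, 197, 195, 193, 196, 190, 192, 193, 193, 191, 192, 190, 191, 189, 188, 187, 182, 157, 137, 118, 96, 80, 81, 83, 83, 81, 84, 77, 79, 80, 80, 88, 67, 93, 82, 83, 84, 82, 81, 87, 85, 86]
325 [115, 71, 84, 90, 181, 209, 198, 195, 196, 196, 193, 195, 191, 193, 192, 192, 192, 192, 190, 190, 186, 188, 189, 189, 189, 180, 156, 136, 116, 89, 80, 84, 81, 84, 85, 84, 84, 80, 80, 81, 86, 80, 76, 79, 86, 85, 84, 83, 78, 81]
340 [155, 158, 161, 166, 177, 187, 198, 195, 191, 194, 191, 191, 192, 192, 189, 190, 189, 191, 187, 187, 191, 190, 187, 188, 185, 193, 176, 151, 134, 112, 92, 81, 81, 75, 123, 162, 156, 153, 162, 157, 156, 152, 153, 146, 150, 150, 156, 156, 154, 156]
350 [154, 154, 157, 157, 155, 165, 185, 206, 195, 192, 192, 191, 193, 172, 157, 177, 191, 190, 189, 189, 189, 187, 188, 161, 178, 188, 186, 166, 145, 121, 89, 146, 158, 154, 150, 150, 144, 144, 146, 153, 146, 142, 142, 150, 155, 151, 152, 152, 150, 146]
[ 0.58769948 -0.07385892  0.231     ] 0.583555222926754 0.10217452112777531
[ 0.59223025 -0.05894162  0.231     ] 0.5835009587366498 0.1177675062473927
[ 0.59727776 -0.07462246  0.231     ] 0.5929365447668523 0.10426058852423373
[ 0.60143968 -0.06088989  0.231     ] 0.5928779646033224 0.11861253440497083
0.5756272 0.11026219999999999
0.5711494 0.11359400000000001
```

```bash
python3 -m pendant '[[[1,-0.025,-0.028,0.02,0],[1,-0.026,-0.029,0.02,0],[1,0,0,0,0],[1,0,0,0,0],[1,0,0,0,0]]]' 40
python3 - <<'E'
from h import *
s=snap('wrist','w2.png');e=arm.read_state();p=e['eef_pos'];q=e['orientation']
x=np.array([.956,-.294]);y=np.array([.294,.956]);print(p,q,x@p[:2],y@p[:2],2*np.degrees(np.arctan2(q[2],q[1]))-90)
V=cv2.cvtColor(s['pixels'],cv2.COLOR_RGB2HSV);print(blobs(s,(0,150,60),(8,255,255),100))
E
```

```text
t: 2.95
eef_pos: [0.5806, -0.063, 0.2826]
orientation: [0.001, 0.149, 0.989, 0.0]
contact_force: [-0.6, -0.7, 0.7]
width: 0.0852
grip_force: 0.0
[ 0.58060936 -0.06309618  0.28257561] [ 9.65880078e-04  1.49424952e-01  9.88772598e-01 -4.83602566e-06] 0.5736128236273476 0.11037919921472518 72.81278557800621
[([298, 215, 33, 94, 2825], [313.7, 263.1])]
```

View pics/w2.png

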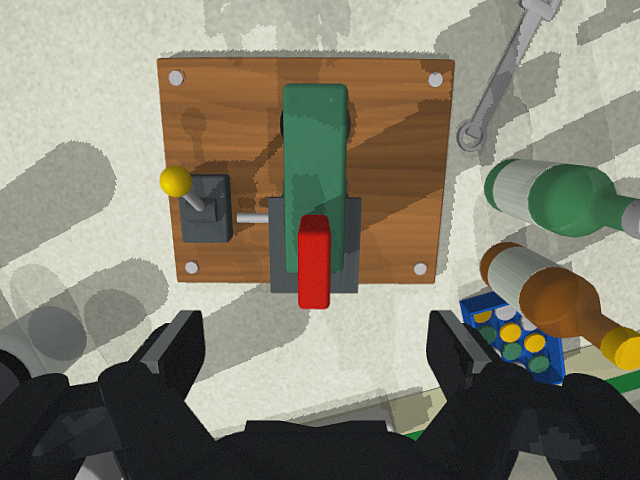

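The fingers straddle the grip: its centre is at column 314, against about 316 for the finger midline. Going down, then pinching.

```bash
python3 -m pendant '[[[1,0,0,0.03,0],[1,0,0,0.03,0],[1,0,0,0.02,0],[1,0,0,0.009,0],[1,0,0,0,0],[1,0,0,0,0],[1,0,0,0,0]]]' 40;  python3 -m pendant '[[[0.4,0,0,0,0],[0.4,0,0,0,0],[0.4,0,0,0,0],[0.3,0,0,0,0],[0.3,0,0,0,0],[0.3,0,0,0,0]]]' 40
```

```text
t: 3.88
eef_pos: [0.5811, -0.0643, 0.1936]
orientation: [0.001, 0.15, 0.989, -0.0]
contact_force: [0.6, 0.3, 0.8]
width: 0.0858
grip_force: 0.0
t: 4.62
eef_pos: [0.5805, -0.0641, 0.1923]
orientation: [-0.0, 0.15, 0.989, 0.0]
contact_force: [1.0, -0.5, -1.3]
width: 0.0254
grip_force: 0.0
```

```bash
python3 -m pendant '[[[0.1,0,0,0,0],[0.1,0,0,0,0],[0.1,0,0,0,0],[0.1,0,0,0,0]]]' 40
```

```text
t: 5.12
eef_pos: [0.5805, -0.0639, 0.1924]
orientation: [0.0, 0.15, 0.989, 0.0]
contact_force: [0.6, 1.6, 0.5]
width: 0.0175
grip_force: 40.2
```

Gripped with no side load. Lifting slowly, one reading per mm.

```bash
{ python3 -m pendant '[[[0.1,0,0,-0.001,0],[0.1,0,0,-0.001,0],[0.1,0,0,-0.001,0]]]'
python3 -m pendant '[[[0.1,0,0,-0.001,0],[0.1,0,0,-0.001,0]]]'
python3 -m pendant '[[[0.1,0,0,-0.001,0],[0.1,0,0,-0.001,0]]]'
python3 -m pendant '[[[0.1,0,0,-0.001,0]]]'
python3 -m pendant '[[[0.1,0,0,-0.001,0]]]'
python3 -m pendant '[[[0.1,0,0,-0.001,0]]]'
python3 -m pendant '[[[0.1,0,0,-0.001,0]]]'
python3 -m pendant '[[[0.1,0,0,-0.001,0]]]'
python3 -m pendant '[[[0.1,0,0,-0.001,0]]]'
python3 -m pendant '[[[0.1,0,0,-0.001,0]]]'
python3 -m pendant '[[[0.1,0,0,-0.001,0]]]'; } | grep -E 'eef|contact|grip' | paste - - -
```

```text
eef_pos: [0.5805, -0.0639, 0.1934]	contact_force: [5.5, 2.4, -8.6]	grip_force: 39.3
eef_pos: [0.5805, -0.0639, 0.1954]	contact_force: [6.2, 2.2, -7.4]	grip_force: 39.3
eef_pos: [0.5805, -0.0639, 0.1973]	contact_force: [5.7, 3.7, -8.1]	grip_force: 39.3
eef_pos: [0.5805, -0.0639, 0.1984]	contact_force: [6.1, 1.7, -8.0]	grip_force: 39.3
eef_pos: [0.5805, -0.0639, 0.1994]	contact_force: [5.6, 2.3, -6.9]	grip_force: 39.3
eef_pos: [0.5805, -0.0639, 0.2003]	contact_force: [6.1, 2.8, -7.7]	grip_force: 39.3
eef_pos: [0.5805, -0.0639, 0.2013]	contact_force: [6.4, 2.3, -8.9]	grip_force: 39.3
eef_pos: [0.5805, -0.0639, 0.2023]	contact_force: [4.9, 2.3, -7.4]	grip_force: 39.3
eef_pos: [0.5805, -0.0639, 0.2033]	contact_force: [6.1, 1.4, -7.7]	grip_force: 39.3
eef_pos: [0.5805, -0.0639, 0.2043]	contact_force: [5.4, 3.1, -7.8]	grip_force: 39.3
eef_pos: [0.5805, -0.0639, 0.2053]	contact_force: [5.6, 1.7, -8.2]	grip_force: 39.3
```

```bash
{ python3 -m pendant '[[[0.1,0,0,-0.001,0]]]'
python3 -m pendant '[[[0.1,0,0,-0.001,0]]]'
python3 -m pendant '[[[0.1,0,0,-0.001,0]]]'
python3 -m pendant '[[[0.1,0,0,-0.001,0]]]'
python3 -m pendant '[[[0.1,0,0,-0.001,0]]]'
python3 -m pendant '[[[0.1,0,0,-0.001,0]]]'
python3 -m pendant '[[[0.1,0,0,-0.001,0]]]'
python3 -m pendant '[[[0.1,0,0,-0.001,0]]]'
python3 -m pendant '[[[0.1,0,0,-0.001,0]]]'
python3 -m pendant '[[[0.1,0,0,-0.001,0]]]'
python3 -m pendant '[[[0.1,0,0,-0.001,0]]]'
python3 -m pendant '[[[0.1,0,0,-0.001,0]]]'; } | grep -E 'eef|contact' | paste - - | cut -c 26-
```

```text
, 0.2063]	contact_force: [6.0, 2.3, -8.8]
, 0.2073]	contact_force: [5.0, 1.8, -7.3]
, 0.2083]	contact_force: [7.4, 1.3, -8.3]
, 0.2093]	contact_force: [6.4, 1.9, -8.2]
, 0.2103]	contact_force: [5.7, 2.2, -8.9]
, 0.2113]	contact_force: [7.1, 1.4, -7.9]
, 0.2123]	contact_force: [6.5, 2.2, -8.2]
, 0.2132]	contact_force: [6.4, 1.7, -8.0]
, 0.2142]	contact_force: [5.7, 1.6, -9.1]
, 0.2153]	contact_force: [6.5, 2.4, -8.2]
, 0.2158]	contact_force: [7.8, 2.6, -11.8]
, 0.216]	contact_force: [7.4, 2.0, -14.1]
```

```bash
{ python3 -m pendant '[[[0.1,0,0,-0.001,0]]]'
python3 -m pendant '[[[0.1,0,0,-0.001,0]]]'
python3 -m pendant '[[[0.1,0,0,-0.001,0]]]'
python3 -m pendant '[[[0.1,0,0,-0.001,0]]]'
python3 -m pendant '[[[0.1,0,0,-0.001,0]]]'
python3 -m pendant '[[[0.1,0,0,-0.001,0]]]'
python3 -m pendant '[[[0.1,0,0,-0.001,0]]]'
python3 -m pendant '[[[0.1,0,0,-0.001,0]]]'; } | grep -E 'eef|contact|wid' | paste - - - | cut -c 26-
```

```text
, 0.2167]	contact_force: [9.0, 0.8, -14.4]	width: 0.0174
, 0.2175]	contact_force: [9.1, 1.4, -13.6]	width: 0.0178
, 0.2184]	contact_force: [8.6, 0.7, -14.3]	width: 0.0177
, 0.2193]	contact_force: [10.0, 2.0, -15.4]	width: 0.0173
, 0.2202]	contact_force: [9.9, 2.0, -15.1]	width: 0.0176
, 0.2211]	contact_force: [10.3, 0.9, -15.8]	width: 0.0174
, 0.2219]	contact_force: [10.9, 2.0, -15.3]	width: 0.0174
, 0.2245]	contact_force: [5.2, 1.3, -8.1]	width: 0.0173
```

Click 1 came near z 0.2225 (pull fell from 15 to 8 N). The next is expected at about 0.2325.

```bash
{ python3 -m pendant '[[[0.1,0,0,-0.001,0]]]'
python3 -m pendant '[[[0.1,0,0,-0.001,0]]]'
python3 -m pendant '[[[0.1,0,0,-0.001,0]]]'
python3 -m pendant '[[[0.1,0,0,-0.001,0]]]'
python3 -m pendant '[[[0.1,0,0,-0.001,0]]]'
python3 -m pendant '[[[0.1,0,0,-0.001,0]]]'
python3 -m pendant '[[[0.1,0,0,-0.001,0]]]'
python3 -m pendant '[[[0.1,0,0,-0.001,0]]]'
python3 -m pendant '[[[0.1,0,0,-0.001,0]]]'
python3 -m pendant '[[[0.1,0,0,-0.001,0]]]'; } | grep -E 'eef|contact|wid' | paste - - - | cut -c 26-
```

```text
, 0.2258]	contact_force: [7.4, 1.6, -11.9]	width: 0.0176
, 0.2259]	contact_force: [8.3, 2.2, -13.7]	width: 0.0175
, 0.2266]	contact_force: [9.2, 1.8, -13.4]	width: 0.0177
, 0.2275]	contact_force: [9.3, 1.5, -14.0]	width: 0.0176
, 0.2283]	contact_force: [8.7, 1.0, -14.0]	width: 0.0176
, 0.2292]	contact_force: [9.7, 2.1, -15.1]	width: 0.0176
, 0.2301]	contact_force: [9.7, 1.8, -15.4]	width: 0.0177
, 0.2309]	contact_force: [9.8, 0.8, -15.9]	width: 0.0175
, 0.2318]	contact_force: [9.9, 1.7, -16.0]	width: 0.0176
, 0.2342]	contact_force: [4.9, 1.0, -8.7]	width: 0.0174
```

Click 2 came at about 0.232–0.234, 10 mm after the first, as expected. Doing the same for click 3.

```bash
{ python3 -m pendant '[[[0.1,0,0,-0.001,0]]]'
python3 -m pendant '[[[0.1,0,0,-0.001,0]]]'
python3 -m pendant '[[[0.1,0,0,-0.001,0]]]'
python3 -m pendant '[[[0.1,0,0,-0.001,0]]]'
python3 -m pendant '[[[0.1,0,0,-0.001,0]]]'
python3 -m pendant '[[[0.1,0,0,-0.001,0]]]'
python3 -m pendant '[[[0.1,0,0,-0.001,0]]]'
python3 -m pendant '[[[0.1,0,0,-0.001,0]]]'
python3 -m pendant '[[[0.1,0,0,-0.001,0]]]'
python3 -m pendant '[[[0.1,0,0,-0.001,0]]]'; } | grep -E 'eef|contact|wid' | paste - - - | cut -c 26-
```

```text
, 0.2358]	contact_force: [6.7, 1.8, -12.8]	width: 0.0178
, 0.2359]	contact_force: [8.2, 2.3, -13.3]	width: 0.0176
, 0.2365]	contact_force: [9.2, 1.4, -13.3]	width: 0.0175
, 0.2374]	contact_force: [9.5, 2.2, -13.6]	width: 0.0173
, 0.2382]	contact_force: [9.1, 0.9, -13.8]	width: 0.0174
, 0.2391]	contact_force: [9.1, 1.9, -15.2]	width: 0.0176
, 0.24]	contact_force: [9.4, 1.5, -16.1]	width: 0.0171
, 0.2408]	contact_force: [9.4, 0.5, -15.6]	width: 0.0175
, 0.2417]	contact_force: [10.4, 1.2, -16.0]	width: 0.0178
, 0.244]	contact_force: [6.5, 2.1, -8.0]	width: 0.0178
```

```bash
{ python3 -m pendant '[[[0.1,0,0,-0.001,0]]]'
python3 -m pendant '[[[0.1,0,0,-0.001,0]]]'
python3 -m pendant '[[[0.1,0,0,-0.001,0]]]'
python3 -m pendant '[[[0.1,0,0,-0.001,0]]]'
python3 -m pendant '[[[0.1,0,0,-0.001,0]]]'
python3 -m pendant '[[[0.1,0,0,-0.001,0]]]'
python3 -m pendant '[[[0.1,0,0,-0.001,0]]]'
python3 -m pendant '[[[0.1,0,0,-0.001,0]]]'
python3 -m pendant '[[[0.1,0,0,-0.001,0]]]'
python3 -m pendant '[[[0.1,0,0,-0.001,0]]]'; } | grep -E 'eef|contact|wid' | paste - - - | cut -c 26-
```

```text
, 0.2458]	contact_force: [5.9, 2.2, -11.2]	width: 0.0176
, 0.2459]	contact_force: [7.9, 1.6, -13.9]	width: 0.0176
, 0.2465]	contact_force: [7.9, 1.5, -13.5]	width: 0.0177
, 0.2473]	contact_force: [7.8, 1.9, -14.2]	width: 0.0176
, 0.2482]	contact_force: [8.0, 1.9, -13.6]	width: 0.0177
, 0.249]	contact_force: [8.8, 1.6, -14.4]	width: 0.0176
, 0.2498]	contact_force: [9.1, 0.6, -15.9]	width: 0.0174
, 0.2507]	contact_force: [10.0, 1.2, -15.1]	width: 0.0177
, 0.2516]	contact_force: [9.3, 1.8, -16.3]	width: 0.0177
, 0.2537]	contact_force: [5.1, 1.9, -7.7]	width: 0.0174
```

That was the fourth click. Now letting it down gently until its weight leaves the hand.

```bash
{ python3 -m pendant '[[[0.1,0,0,0.0005,0]]]'
python3 -m pendant '[[[0.1,0,0,0.0005,0],[0.1,0,0,0.0005,0]]]'
python3 -m pendant '[[[0.1,0,0,0.0005,0]]]'
python3 -m pendant '[[[0.1,0,0,0.0005,0]]]'
python3 -m pendant '[[[0.1,0,0,0.0005,0]]]'
python3 -m pendant '[[[0.1,0,0,0.0005,0]]]'
python3 -m pendant '[[[0.1,0,0,0.0005,0]]]'
python3 -m pendant '[[[0.1,0,0,0.0005,0]]]'; } | grep -E 'eef|contact|wid' | paste - - - | cut -c 26-
```

```text
, 0.2545]	contact_force: [5.1, 2.0, -7.4]	width: 0.0176
, 0.2544]	contact_force: [4.3, 1.9, -5.5]	width: 0.0172
, 0.2544]	contact_force: [4.2, 2.3, -4.7]	width: 0.0178
, 0.2543]	contact_force: [3.9, 2.5, -5.4]	width: 0.0177
, 0.2538]	contact_force: [4.5, 2.6, -5.8]	width: 0.0179
, 0.2536]	contact_force: [4.1, 3.0, -3.8]	width: 0.0177
, 0.2536]	contact_force: [2.4, 3.9, -2.7]	width: 0.0176
, 0.2535]	contact_force: [1.2, 3.4, 0.5]	width: 0.0173
```

The weight has left the hand (0.5 N) and the column is resting on the pawl. Letting go and rising clear.

```bash
python3 -m pendant '[[[0.6,0,0,0,0],[0.6,0,0,0,0],[0.6,0,0,0,0],[0.6,0,0,0,0],[0.6,0,0,0,0]]]'
python3 -m pendant '[[[0.6,0,0,-0.02,0],[0.6,0,0,-0.03,0],[0.6,0,0,-0.04,0],[0.6,0,0,-0.02,0],[0.6,0,0,0,0],[0.6,0,0,0,0]]]'
python3 - <<'E'
from h import *
s=snap('scene');t=snap('top')
rs=blobs(s,(0,150,70),(8,255,255));rt=blobs(t,(0,150,70),(8,255,255))
print([r for r in rs if 270<r[1][0]<330],[r for r in rt if 320<r[1][0]<380])
print([r for r in blobs(s,(22,150,100),(34,255,255)) if r[1][1]<250],[r for r in blobs(t,(22,150,100),(34,255,255)) if r[1][0]>360])
E
```

```text
t: 15.0
eef_pos: [0.5804, -0.0642, 0.2528]
orientation: [-0.0, 0.15, 0.989, -0.0]
contact_force: [0.1, -0.1, -0.3]
width: 0.0512
grip_force: 0.0
t: 15.75
eef_pos: [0.58, -0.064, 0.3611]
orientation: [-0.001, 0.15, 0.989, 0.0]
contact_force: [-0.1, 0.6, -0.5]
width: 0.0514
grip_force: 0.0
[([281, 66, 61, 21, 198], [308.6, 74.7]), ([269, 89, 9, 13, 42], [271.7, 93.9]), ([273, 93, 27, 53, 484], [285.1, 115.0]), ([294, 202, 17, 19, 229], [301.8, 210.7])] [([341, 212, 26, 38, 223], [352.1, 227.2]), ([356, 257, 10, 17, 55], [359.4, 263.2]), ([355, 459, 5, 13, 30], [357.6, 463.9])]
[] [([380, 254, 8, 8, 49], [383.3, 257.6])]
```

```bash
python3 -m pendant '[[[0,0.032,-0.039,0,0],[0,0.032,-0.039,0,0],[0,0.031,-0.038,0,0],[0,0,0,0,0],[0,0,0,0.05,0],[0,0,0,0.05,0],[0,0,0,0.04,0],[0,0,0,0.03,0],[0,0,0,0,0],[0,0,0,0,0]]]' 20
python3 - <<'E'
from h import *
s=snap('scene','s2.png');w=snap('wrist','w3.png');t=snap('top')
cv2.imwrite('pics/c.png',np.hstack([cv2.resize(cv2.imread('pics/s2.png')[100:340,200:420],(440,480)),cv2.resize(cv2.imread('pics/w3.png'),(360,270)).repeat(1,0) if 0 else cv2.copyMakeBorder(cv2.resize(cv2.imread('pics/w3.png'),(360,270)),0,210,0,0,0)]))
e=arm.read_state();p=e['eef_pos'];x=np.array([.956,-.294]);y=np.array([.294,.956]);print(p,x@p[:2]-.5735,y@p[:2]-.1104,e['width'])
b=[r for r in blobs(w,(22,150,100),(34,255,255),100)];print(b)
E
```

```text
t: 17.1
eef_pos: [0.4561, -0.1466, 0.1938]
orientation: [0.0, 0.15, 0.989, -0.0]
contact_force: [-0.6, 0.8, 0.2]
width: -0.0004
grip_force: 0.0
[ 0.456389   -0.14705176  0.19478484] -0.09395889401253243 -0.11680311801232014 5.732253248816774e-05
[]
```

View pics/c.png

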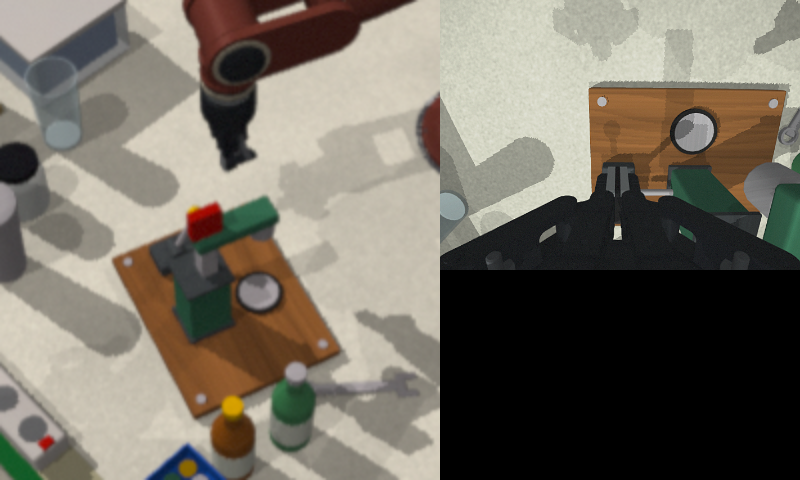

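The head stays raised and the closed fingers are in front of the lever. Lowering, then pushing the ball to the back.

```bash
python3 -m pendant '[[[0,0,0,0.04,0],[0,0,0,0.035,0],[0,0,0,0.02,0],[0,0,0,0,0],[0,-0.01,0,0,0],[0,-0.01,0,0,0],[0,-0.01,0,0,0],[0,0,0,0,0]]]'
python3 -m pendant '[[[0,-0.006,0,0,0],[0,-0.008,0,0,0],[0,-0.008,0,0,0],[0,-0.008,0,0,0]]]'
python3 -m pendant '[[[0,-0.008,0,0,0],[0,-0.008,0,0,0],[0,-0.008,0,0,0],[0,-0.006,0,0,0]]]'
python3 - <<'E'
from h import *
t=snap('top');s=snap('scene')
print([r for r in blobs(t,(22,150,60),(34,255,255),8) if 350<r[1][0]<420 and 200<r[1][1]<300],[r for r in blobs(s,(22,150,60),(34,255,255),8) if 260<r[1][0]<330 and 180<r[1][1]<250])
E
```

```text
t: 18.25
eef_pos: [0.485, -0.156, 0.0984]
orientation: [0.0, 0.15, 0.989, -0.0]
contact_force: [-0.4, 0.4, 0.2]
width: 0.0003
grip_force: 0.0
t: 18.75
eef_pos: [0.5132, -0.1647, 0.0978]
orientation: [0.0, 0.15, 0.989, -0.0]
contact_force: [-1.3, 1.8, 1.7]
width: -0.0
grip_force: 0.6
t: 19.25
eef_pos: [0.5416, -0.1736, 0.0975]
orientation: [-0.0, 0.15, 0.989, 0.0]
contact_force: [-1.5, 0.3, -0.9]
width: 0.0002
grip_force: 0.4
[] [([276, 210, 8, 7, 46], [279.4, 212.9])]
```

```bash
{ python3 -m pendant '[[[0,-0.005,0,0,0],[0,-0.004,0,0,0],[0,-0.003,0,0,0]]]'
python3 -m pendant '[[[0,-0.002,0,0,0]]]'
python3 -m pendant '[[[0,-0.001,0,0,0]]]'
python3 -m pendant '[[[0,-0.001,0,0,0]]]'
python3 -m pendant '[[[0,-0.001,0,0,0]]]'
python3 -m pendant '[[[0,-0.001,0,0,0]]]'
python3 -m pendant '[[[0,-0.001,0,0,0]]]'; } | grep -E 'eef|contact' | paste - -
```

```text
eef_pos: [0.5528, -0.177, 0.0977]	contact_force: [-0.7, 0.9, -0.9]
eef_pos: [0.5547, -0.1776, 0.0977]	contact_force: [-1.2, 0.3, -0.5]
eef_pos: [0.5556, -0.1779, 0.0977]	contact_force: [-0.6, 0.4, -1.2]
eef_pos: [0.5565, -0.1782, 0.0977]	contact_force: [-1.3, 0.6, -0.3]
eef_pos: [0.5575, -0.1785, 0.0978]	contact_force: [-0.6, 0.8, -1.2]
eef_pos: [0.5582, -0.1787, 0.0977]	contact_force: [-3.4, 1.2, 0.0]
eef_pos: [0.5584, -0.1787, 0.0976]	contact_force: [-6.8, 2.1, 2.7]
```

The stop is felt where expected (relative x about 13 mm). One more mm of press, then back off and rise.

```bash
python3 -m pendant '[[[0,-0.001,0,0,0],[0,0,0,0,0]]]'
python3 -m pendant '[[[0,0.01,0,0,0],[0,0.02,0,0,0],[0,0.03,0,0,0],[0,0.03,0,0,0],[0,0,0,-0.04,0],[0,0,0,-0.05,0],[0,0,0,-0.05,0],[0,0,0,-0.05,0],[0,0,0,-0.03,0],[0,0,0,0,0],[0,0,0,0,0]]]'
python3 - <<'E'
from h import *
s=snap('scene','s3.png');t=snap('top')
cv2.imwrite('pics/c3.png',cv2.resize(cv2.imread('pics/s3.png')[100:400,170:450],(560,600)))
f=lambda i,a,b,c,d,lo,hi:[r for r in blobs(i,lo,hi,15) if a<r[1][0]<b and c<r[1][1]<d]
ys=f(s,260,330,170,250,(22,150,60),(34,255,255));yt=f(t,350,420,200,300,(22,150,60),(34,255,255));print(ys,yt)
rs=f(s,280,320,195,230,(0,150,70),(8,255,255));rt=f(t,325,375,200,240,(0,150,70),(8,255,255));print(rs,rt)
for a,b in((ys,yt),(rs,rt)):
  if a and b:
    p=tri([ray(s,*a[0][1]),ray(t,*b[0][1])]);X=p[0];print(X,p[1],.956*X[0]-.294*X[1]-.5735,.294*X[0]+.956*X[1]-.1104)
E
```

```text
t: 20.72
eef_pos: [0.5585, -0.1788, 0.0976]
orientation: [-0.003, 0.15, 0.989, 0.0]
contact_force: [-9.1, 3.4, 5.2]
width: -0.0
grip_force: 4.7
t: 22.1
eef_pos: [0.4741, -0.1525, 0.3165]
orientation: [-0.0, 0.15, 0.989, 0.0]
contact_force: [0.4, -0.1, -0.2]
width: -0.0003
grip_force: 0.0
[([271, 213, 7, 8, 49], [274.1, 216.3])] []
[([293, 202, 18, 19, 227], [301.9, 210.6])] [([344, 211, 12, 21, 132], [349.6, 219.9])]
[ 0.58197514 -0.06337383  0.26841484] [np.float64(0.0003258613141017094), np.float64(0.0003258613141014749)] 0.0015001428762765334 0.00011530897559919318
```

View pics/c3.png

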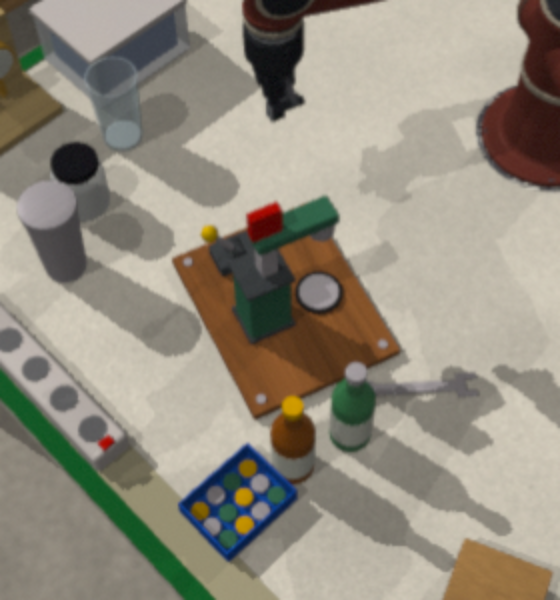

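The head is up about 60 mm. The ball, at scene pixel (274,216), leans to the back, and the bottles and other things have not moved. The arm is clear.

Run:
```python
from h import *
s=snap('scene');X=plane(s,274.1,216.3,.110);u=.956*X[0]-.294*X[1]-.5735;print('ball x',u,'y',.294*X[0]+.956*X[1]-.1104)
if u>.032: print(arm.sign_off())
```

```text
ball x 0.0394702903844647 y -0.11678117982135977
the job is handed in; nothing more can be done
None
```

The job is handed in: I lifted the capper head through exactly four clicks and let it down until the pawl carried it, then pushed the lock lever to its back stop; both are released and the other things around are untouched.

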